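Scan the dropper bottle's label with the hand scanner

TASK

Pick up the hand scanner and point its window squarely at the middle of the label on the dropper bottle that stands on the low metal stand (the one with the tall pointed bulb, not the screw-cap vials beside it): hold the scanner level and right way up, window about 7 cm from the label, and keep it still for two seconds. Then lay it back on the mat, right way up, and let go. Leave the bottle and the vials standing where they are on the stand.

Things in the scene. Friction and masses are not known exactly. Their poses are not given: they have to be found in the camera images.
- scanner: grey hand scanner, 120 g, lying on the mat (mat top z = 0.010 m). Origin: on its flat underside, mid-handle; x forward out of the window, z up. Handle 34 mm wide (y), 30 mm high, x = -65 to +40 mm; head 46 mm wide, 34 mm high, x = +35 to +69 mm, dark window on its front end. Pinch the handle across its width 0 to 15 mm ahead of the origin (balance point 9 mm ahead).
- window (a point): centre of the scanner's dark reading window, on its front end face: 71 mm ahead of the scanner's origin and 17 mm above its underside; axes as the scanner's, x is the direction in which it looks
- dropper_bottle: dropper bottle to be scanned: round body 31 mm across and 52 mm high, shoulder and pointed rubber dropper bulb above, 92 mm high in all, 40 g, loose on the stand. Origin: centre of its underside; z up. Its label is on the side that looks to its own -x, turned roughly towards the robot.
- label (a point): centre of the printed label on the dropper bottle's side: 15.5 mm from the bottle's axis (towards the bottle's -x) and 17 mm above its underside; axes as the bottle's, so x points from the label into the bottle and the label looks to -x
- vial_4: bystander: larger round screw-cap vial, 30 mm across and 66 mm high, 30 g, loose on the stand. Origin: centre of its underside; z up.
- vial_2: bystander: smaller round screw-cap vial, 27 mm across and 56 mm high, 30 g, loose on the stand. Origin: centre of its underside; z up.
- stand: low fixed bench stand of bent sheet metal on which bottle and vials stand in a row, in any order, about 85 mm apart: 60 mm deep (x), 270 mm long (y), top face 35 mm above the mat, with a 10 mm lip along its far edge. Origin: centre of its underside, on the mat; z up. It does not move.

How it is judged:
By the outcome, as a careful person would: the job done as asked, in the order asked, and still so for the second after the job is handed in, with the robot touching nothing.
It also fails if it takes over 58 s, if anything falls off the work surface, if the arm or the gripper's body presses on something with over 40 N, if the wrist force passes 120 N, or if a joint passes its speed limit or range.

ROBOT

A 6-joint arm with a two-finger parallel gripper is mounted at the origin on a cart in front of the work surface, level with it; the furniture and walls round the work are solid. World frame = base frame: x ahead of the robot, y to its left, z up, the work surface at z = 0. Lengths are in m, angles in degrees, forces in N, time in s.
With the tool pointing down it reaches from about 0.4 to 0.825 m from the base axis. Payload 7 kg.
Tool frame: the origin (TCP) lies between the finger pads; the fingertips stand 19 mm ahead of it and the grasp point (between the pads) is the TCP; z points along the fingers, y is the line along which they close (so a half turn about z gives the same grasp; the last joint's range is limited). The gripper opens to 88 mm and grips with 3 to 60 N. Pads are 19 mm wide; open, the fingers measure 130 mm over their backs; the gripper's body (78 mm by 193 mm) begins 47 mm behind the grasp point.
Start: joints at [91.851, 20.546, 0.682, 0, -70.136, -16.507], TCP at [0.171, 0.653, 0.246] pointing down, gripper open.
Joint ranges: [-176.03, 176.03], [-82.01, 121.73], [-58.28, 71.71], [-173.87, 95.51], [-174.79, -0.11], [-173.66, 173.66]. Speed limits (degrees/s): [136.94, 136.94, 172.46, 180, 180, 180].

INTERFACE

Orientations are given as [roll, pitch, yaw] about the fixed x, y, z axes, in that order (R = Rz(yaw) Ry(pitch) Rx(roll)).
In Python, from plant import r gives the robot as it stands. The module is installed in compiled form; this text tells all that it offers.
- The arm moves only by the shell command python3 -m pendant 'ROWS' [OPENING] [FORCE]. ROWS is JSON, a list of rows, each a list of 6 numbers: the shift along the tool's x, y, z in mm, then the turn, a rotation vector about the tool's x, y, z in rad. In form: [[tx, ty, tz, wx, wy, wz], ...]. A call has 1 to 20 rows; each row is the pose to reach, as a shift and turn from the pose commanded when the call began, along the tool's axes at that moment; what a row does not reach only later rows make up. A row lasts 1/8 s, in which the tool goes at most 62.5 mm and 10.7 degrees, less where a joint would pass 70% of its speed; a pose out of reach is approached as far as the arm can. A call with a gripper value outside its range is refused whole. OPENING is the finger opening in mm, from 0 to 87.6, set as the call begins (- or left out, the last holds). The fingers move at their own pace and stop on an object; FORCE is the grip in N (left out, the last holds). Time passes only in rows, so rows that repeat a pose let the fingers close. It gives the time, the measured TCP pose, the force, the opening and the grip force at its end, in the units of the state.
- r.get_state(): the state, without advancing time (a new reading comes with each control period).
- r.capture(name): name is "side" or "top" or "wrist"; returns the picture (384x512x3 uint8, red, green, blue); there is no depth.
- r.camera_params(name): a dict with "mtx" (3x3 intrinsics, pixels), "rvec" (rotation vector, rad) and "tvec" (3), from world to camera coordinates, as OpenCV has them; the wrist camera has in their place "mount" (4x4, takes a point from camera to tool coordinates, whose origin is the TCP and whose axes are the flange's). Camera axes: x right, y down, z forward; pixel columns grow to the right and rows downward; lengths in m; the calibration is good to about 2 mm. A picture is of the moment at which its call begins: read the wrist's pose just before it. camera_params takes no time and is no camera call.
- r.close_job(): hands the job in; it is judged then, once.
The state is a dict: "time_s": time; "joints": joint angles; "qd": joint speeds; "joint_torque": joint torques, N m; "tcp_pos": TCP position; "eef_rot": TCP orientation; "contact_force": force on the tool from outside, world axes, zero at the start; "moment": the same for the moment, N m; "gripper_width": finger opening in m; "gripper_force": force on a finger pad.
Only numpy, scipy, OpenCV 4.12 (cv2) and the standard library are available. Lean on these libraries where they do the work, as an engineer would, in place of code of your own. Each camera call takes 0.05 s, during which the arm holds its last target. There are 200 camera calls.

## Working session

There is one attempt and no reset: what is moved stays moved. The work goes in short steps, Python scripts to look and compute and a shell command to move; the robot and the scene stay as the last step left them, time stands still between calls to the robot, and variables do not carry over. Pictures are saved under pics/ and viewed, at most 10 in all, crops included, and the job is handed in when it is done.

```bash
mkdir -p pics; python3 - <<'E'
from plant import r
import cv2,numpy as np
s=r.get_state();print(s)
for n in("side","top","wrist"):
    p=r.camera_params(n);print(n,p)
    cv2.imwrite(f"pics/{n}0.png",r.capture(n)[:,:,::-1])
a=[cv2.imread(f"pics/{n}0.png") for n in("side","top","wrist")]
E
```

```text
{'time_s': 0.0, 'joints': array([ 9.18518271e+01,  2.05916330e+01,  6.33800281e-01, -2.21268461e-02,
       -7.01336568e+01, -1.65067943e+01]), 'qd': array([-0.16975503, -0.02064231,  0.04427926, -0.02769335,  0.14841856,
       -0.04258191]), 'joint_torque': array([-7.98453984e-04, -5.82710838e+01,  2.93055135e+01,  6.99728161e+00,
        6.98360396e-03, -1.62211750e-04]), 'tcp_pos': array([0.17067   , 0.65260119, 0.2446143 ]), 'eef_rot': array([ 1.79906371e+02, -6.05437199e-03, -1.46624982e+01]), 'contact_force': array([-0.20592236, -0.21598611,  0.47413553]), 'moment': array([0.01813009, 0.00169313, 0.00386219]), 'gripper_force': 0.0, 'gripper_width': 0.08766410819890512}
side {'mtx': array([[366.15618776,   0.        , 255.20836658],
       [  0.        , 366.15618776, 194.80223359],
       [  0.        ,   0.        ,   1.        ]]), 'rvec': array([ 0.46643837, -2.62062609,  1.36754312]), 'tvec': array([0.62771137, 0.14020069, 0.80714474])}
top {'mtx': array([[440.06382537,   0.        , 260.17820053],
       [  0.        , 440.06382537, 196.34249772],
       [  0.        ,   0.        ,   1.        ]]), 'rvec': array([ 1.94401354, -2.28202293,  0.22817987]), 'tvec': array([0.15604281, 0.60664858, 1.00379556])}
wrist {'mtx': array([[287.74467755,   0.        , 255.00800166],
       [  0.        , 287.74467755, 188.18682873],
       [  0.        ,   0.        ,   1.        ]]), 'mount': array([[-2.83548695e-04, -9.53906776e-01, -3.00102954e-01,
         8.36695348e-02],
       [ 9.99999776e-01, -8.84141762e-05, -6.63804697e-04,
        -8.25326383e-04],
       [ 6.06674443e-04, -3.00103074e-01,  9.53906587e-01,
        -1.38793094e-01],
       [ 0.00000000e+00,  0.00000000e+00,  0.00000000e+00,
         1.00000000e+00]])}
```

View pics/top0.png

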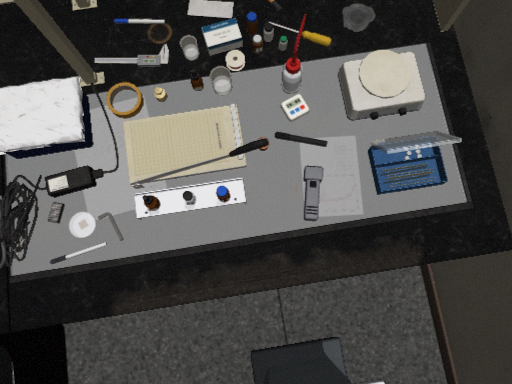

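View pics/side0.png

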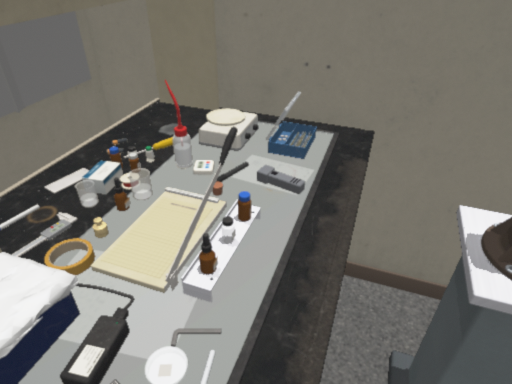

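The top view shows the scanner at about (313,192). On the stand are three items at (151,202), (188,197) and (223,193). The side view shows the dropper bottle at (207,255), at the near end of the stand, and the scanner at (280,180). Next I'll zoom in.

```bash
cat > h.py <<'E'
import cv2,numpy as np
from plant import r
from scipy.spatial.transform import Rotation as Ro
def cam(n,s=None):
    p=r.camera_params(n);K=p["mtx"]
    if n=="wrist":
        T=np.eye(4);T[:3,:3]=Ro.from_euler("xyz",s["eef_rot"],degrees=True).as_matrix();T[:3,3]=s["tcp_pos"]
        W=np.linalg.inv(T@p["mount"]);return K,W[:3,:3],W[:3,3]
    return K,cv2.Rodrigues(p["rvec"])[0],p["tvec"]
def ray(c,uv):
    K,R,t=c;d=R.T@np.linalg.inv(K)@np.array([uv[0],uv[1],1.]);return -R.T@t,d/np.linalg.norm(d)
def plane(c,uv,z):
    o,d=ray(c,uv);return o+d*(z-o[2])/d[2]
def tri(c1,u1,c2,u2):
    o1,d1=ray(c1,u1);o2,d2=ray(c2,u2)
    a=np.linalg.lstsq(np.c_[d1,-d2],o2-o1,rcond=None)[0];p=o1+a[0]*d1;q=o2+a[1]*d2
    return (p+q)/2,np.linalg.norm(p-q)
def proj(c,P):
    K,R,t=c;v=K@(R@np.asarray(P,float)+t);return v[:2]/v[2]
E
python3 - <<'E'
from h import *
np.set_printoptions(precision=4,suppress=True)
a=cv2.imread("pics/top0.png");b=cv2.imread("pics/side0.png")
z=lambda i,x,y,w,h,k:cv2.resize(i[y:y+h,x:x+w],None,fx=k,fy=k,interpolation=cv2.INTER_CUBIC)
A=z(a,130,160,200,66,4);B=z(b,170,150,140,150,2)
cv2.imwrite("pics/z.png",np.vstack([A,np.hstack([B,np.zeros((300,520,3),np.uint8)])]))
c=cam("top");d=cam("side")
for u in((0,384),(512,384),(0,0),(512,0)):print(u,plane(c,u,0))
print("stand corners",[plane(c,u,.045) for u in((136,191),(243,181),(246,204),(137,217))])
print("scanner",plane(c,(313,168),.04),plane(c,(312,218),.04))
print(tri(c,(151,202),d,(207,240)))
E
```

```text
(0, 384) [0.2871 0.7353 0.    ]
(512, 384) [ 0.0967 -0.4578  0.    ]
(0, 0) [1.3152 0.694  0.    ]
(512, 0) [ 1.0811 -0.7343  0.    ]
stand corners [array([0.6895, 0.358 , 0.045 ]), array([0.6724, 0.0931, 0.045 ]), array([0.6139, 0.0945, 0.045 ]), array([0.6244, 0.3623, 0.045 ])]
scanner [ 0.6788 -0.0852  0.04  ] [ 0.5546 -0.0596  0.04  ]
(array([0.6461, 0.3113, 0.1104]), np.float64(0.010400952559192054))
```

View pics/z.png

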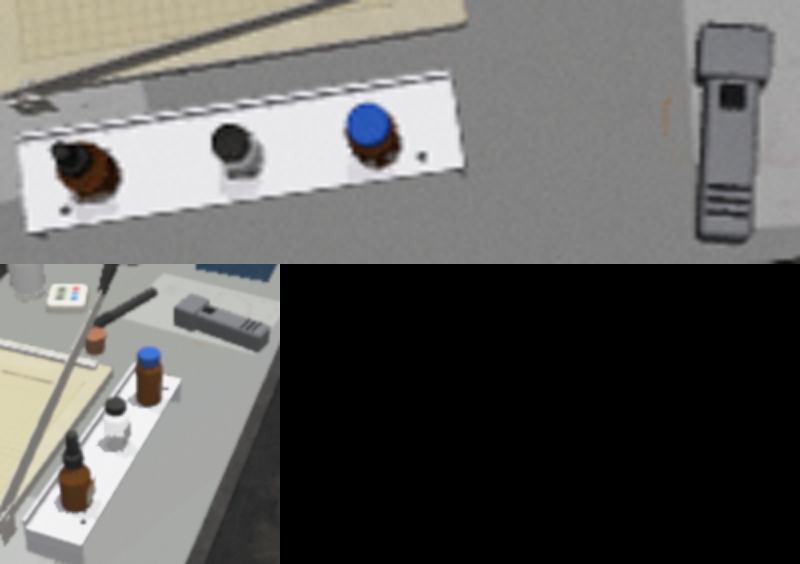

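View pics/wrist0.png

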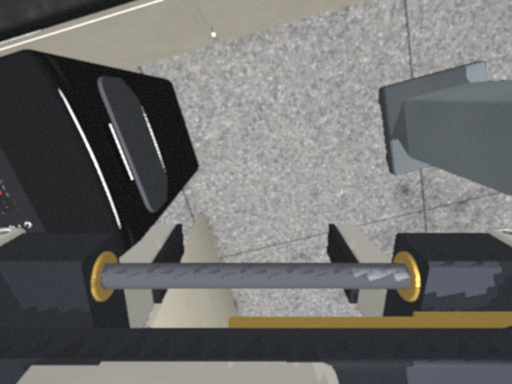

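The zoom shows the scanner's head at the far end: its front is near top px (314,166) and its tail near (310.5,220). The dropper bottle is the left item, with its bulb tip at top px (145.5,197.5) and side px (206,235.5). The wrist view shows only floor. Now I'll measure the bottle and vials and work out a tilted wrist look at the label.

```bash
cat >> h.py <<'E'
def rel(p1,R1):
    s=r.get_state();R0=Ro.from_euler("xyz",s["eef_rot"],degrees=True)
    R1=R1 if isinstance(R1,Ro) else Ro.from_matrix(R1)
    print("mm",np.round(R0.inv().apply(np.asarray(p1)-s["tcp_pos"])*1000,1),"rv",np.round((R0.inv()*R1).as_rotvec(),4))
def tool(yaw,tilt):  # x fwd along yaw, z down tilted fwd by tilt
    return Ro.from_euler("z",yaw,degrees=True)*Ro.from_euler("y",-tilt,degrees=True)*Ro.from_euler("x",180,degrees=True)
np.set_printoptions(precision=4,suppress=True)
E
python3 - <<'E'
from h import *
c=cam("top");d=cam("side")
f=lambda x,y:(130+x/4,160+y/4)
print("tip",tri(c,f(62,150),d,(206,236)))
print("cap blue",tri(c,f(369,123),d,(170+149/2,150+(353-264)/2)))
print("cap blk",tri(c,f(235,142),d,(170+115/2,150+(402-264)/2)))
b=tri(c,f(62,150),d,(206,236))[0]
print("scanner",plane(c,f(736,27),.042),plane(c,f(722,240),.02), plane(c,f(732,97),.044))
h=Ro.from_euler("z",15,degrees=True).apply([1,0,0])
lab=np.array([b[0],b[1],.062])-.0155*h
R=tool(15,40);M=r.camera_params("wrist")["mount"]
camp=lab-.28*R.apply([0,0,1])
p=camp-R.apply(M[:3,3]);print("tcp",p,R.as_matrix()[:,2]);rel(p,R)
E
```

```text
tip (array([0.6496, 0.3175, 0.1261]), np.float64(0.00010408871689422097))
cap blue (array([0.6419, 0.1439, 0.1066]), np.float64(6.977875077285984e-05))
cap blk (array([0.647 , 0.2241, 0.0957]), np.float64(0.002757922798277253))
scanner [ 0.681  -0.0879  0.042 ] [ 0.553  -0.0578  0.02  ] [ 0.6368 -0.0769  0.044 ]
tcp [0.4852 0.2726 0.1164] [ 0.6209  0.1664 -0.766 ]
mm [400.5 288.  128.9] rv [ 0.1819  0.6824 -0.4958]
```

```bash
python3 -m pendant '[[100,72,20,0.04,0.15,-0.1],[200,144,40,0.09,0.34,-0.25],[300,216,80,0.14,0.51,-0.37],[400,288,129,0.182,0.682,-0.496],[400,288,129,0.182,0.682,-0.496],[400,288,129,0.182,0.682,-0.496],[400,288,129,0.182,0.682,-0.496],[400,288,129,0.182,0.682,-0.496],[400,288,129,0.182,0.682,-0.496],[400,288,129,0.182,0.682,-0.496],[400,288,129,0.182,0.682,-0.496],[400,288,129,0.182,0.682,-0.496],[400,288,129,0.182,0.682,-0.496],[400,288,129,0.182,0.682,-0.496]]'
python3 - <<'E'
from h import *
import pickle
s=r.get_state();im=r.capture("wrist")[:,:,::-1];cv2.imwrite("pics/w1.png",im);pickle.dump(s,open("s1.pkl","wb"))
print(s["tcp_pos"],s["eef_rot"],s["joints"],proj(cam("wrist",s),[.6496,.3175,.062]))
cv2.imwrite("pics/w1z.png",cv2.resize(im[0:220,80:440],None,fx=2.2,fy=2.2,interpolation=cv2.INTER_CUBIC))
E
```

```text
time_s: 1.9
tcp_pos: [0.5104, 0.3189, 0.2036]
eef_rot: [178.0, -35.2, 14.9]
contact_force: [-0.2, 0.5, 0.4]
gripper_width: 0.0874
gripper_force: 0.0
[0.5104 0.3189 0.2036] [177.9636 -35.2192  14.8965] [ 39.6226   1.4129 -58.2228  95.4672 -15.9382 -26.4928] [281.0326 147.787 ]
```

View pics/w1z.png

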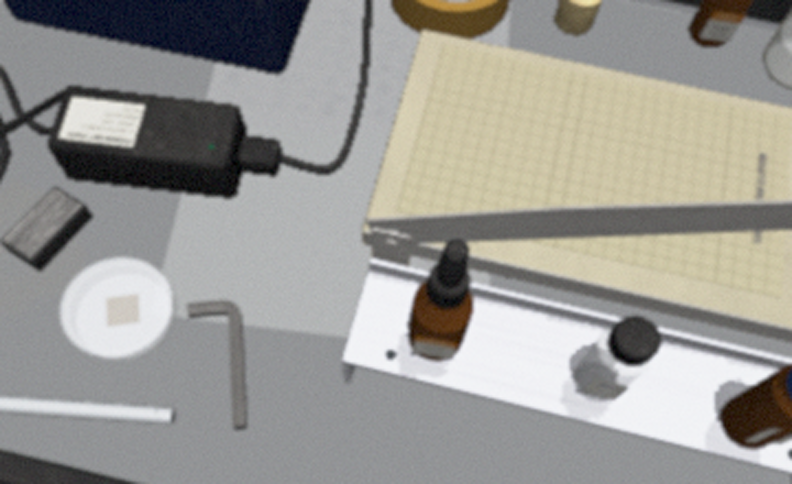

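The wrist view shows the bottle body near zoom (440,315), with its grey label at (435,347), which is roughly full-image px (278,158). I'll zoom in on that and segment it.

```bash
python3 - <<'E'
from h import *
import pickle
s=pickle.load(open("s1.pkl","rb"));im=cv2.imread("pics/w1.png")
x0,y0,w,h=255,100,55,75
cr=im[y0:y0+h,x0:x0+w];cv2.imwrite("pics/w1zz.png",cv2.resize(cr,None,fx=8,fy=8,interpolation=cv2.INTER_NEAREST))
for y in range(136,168,2):print(y,' '.join("%d,%d"%(int(p.mean()),int(p[2])-int(p[0])) for p in im[y,262:298]))
E
```

```text
136 241,-4 241,-4 242,-4 243,-3 236,-5 190,2 101,20 46,56 43,62 44,56 50,53 45,57 40,42 32,22 17,14 14,-3 21,-4 25,1 21,-2 21,-12 3,-3 14,-7 20,-6 14,-4 17,-11 14,-3 17,-3 18,5 32,25 44,48 50,68 55,60 109,27 182,2 220,-7 219,-7
138 241,-5 240,-5 242,-3 241,-4 223,-3 152,4 77,31 45,59 46,60 47,57 48,61 43,51 41,48 44,47 40,43 35,32 25,21 23,6 21,-2 17,0 23,-4 13,-2 18,2 13,-3 21,2 22,13 18,27 42,37 44,49 49,61 53,70 49,61 107,21 200,0 240,-5 242,-3
140 242,-4 243,-4 243,-4 239,-4 199,-6 109,13 53,47 50,56 44,62 47,62 38,69 50,58 51,61 54,63 49,64 40,71 36,72 43,49 31,45 32,39 37,29 36,37 36,41 43,40 38,48 48,50 45,58 52,68 57,66 54,69 56,66 54,67 111,25 201,3 239,-5 242,-4
142 241,-5 243,-4 242,-3 223,-4 151,-3 76,10 41,45 48,57 51,56 52,56 45,63 48,65 49,58 52,61 51,63 56,56 50,64 52,67 53,64 47,72 53,65 57,64 54,66 51,68 52,66 56,68 57,69 55,69 53,72 57,67 51,64 76,44 141,18 217,-2 241,-5 241,-5
144 242,-4 243,-4 240,-5 208,-7 125,0 53,17 33,41 40,49 49,56 50,61 56,60 53,64 45,64 52,59 54,62 54,59 49,69 54,68 57,62 57,63 53,67 56,65 50,67 54,64 57,64 60,63 58,75 58,68 57,69 59,67 58
[... 1945 characters left out ...]
210,-7 188,-5 161,-2 136,0 108,9 87,9 74,14 69,16 67,18 73,12 80,17 92,11 101,5 116,5 118,2 129,1 157,-2 213,-7 240,-4 244,-3 242,-4 243,-4 242,-4 242,-5 242,-4 242,-5 242,-3 242,-4 242,-3
164 221,-6 216,-7 219,-5 218,-6 219,-6 218,-6 217,-5 217,-7 218,-5 219,-6 218,-7 216,-8 210,-8 198,-5 190,-1 180,-3 171,-2 171,0 180,-2 199,-4 210,-10 218,-7 229,-6 237,-5 241,-4 241,-5 242,-4 242,-3 242,-5 242,-5 242,-3 241,-4 242,-3 242,-4 242,-2 242,-4
166 223,-7 220,-6 220,-5 220,-6 220,-5 220,-4 221,-4 220,-4 220,-4 219,-3 220,-6 219,-8 217,-6 219,-6 220,-5 220,-6 219,-6 220,-4 222,-4 224,-6 232,-5 236,-5 242,-4 242,-4 242,-4 243,-3 241,-4 242,-4 242,-4 241,-4 242,-3 241,-4 242,-3 241,-4 241,-3 241,-4
```

View pics/w1zz.png

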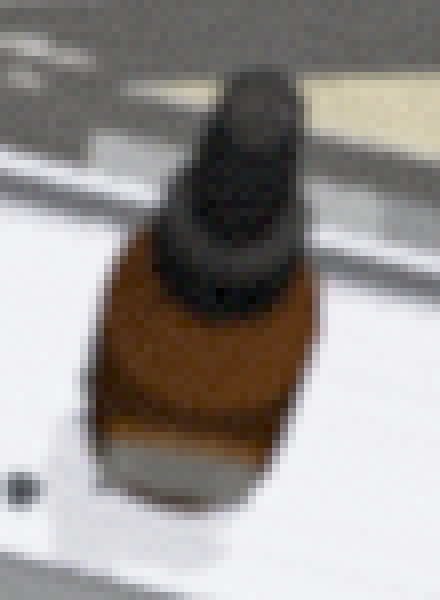

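The label is the grey band at zoom (175,475), seen steeply from above. The arm is at its joint limits here, so I'll look again from the right, pointing left, where the wrist has room.

```bash
python3 - <<'E'
from h import *
import pickle
s=pickle.load(open("s1.pkl","rb"));c=cam("wrist",s)
o,d=ray(c,(275,158));print("cam",o,"az",np.degrees(np.arctan2(d[1],d[0])),"el",np.degrees(np.arcsin(-d[2])))
print("side cam",ray(cam("side"),(0,0))[0],"top cam",ray(cam("top"),(0,0))[0])
rel([.47,.02,.26],tool(20,0))
E
```

```text
cam [0.4983 0.3205 0.3639] az 0.4313370347475503 el 65.588757704589
side cam [0.3997 0.7616 0.5705] top cam [0.4106 0.087  1.1063]
mm [ -62.2  282.3 -103. ] rv [ 0.0617 -0.6127 -0.0972]
```

```bash
python3 -m pendant '[[-62,282,-103,0.062,-0.613,-0.097],[-62,282,-103,0.062,-0.613,-0.097],[-62,282,-103,0.062,-0.613,-0.097],[-62,282,-103,0.062,-0.613,-0.097],[-62,282,-103,0.062,-0.613,-0.097],[-62,282,-103,0.062,-0.613,-0.097],[-62,282,-103,0.062,-0.613,-0.097],[-62,282,-103,0.062,-0.613,-0.097]]'
python3 - <<'E'
from h import *
s=r.get_state();print(s["joints"])
M=r.camera_params("wrist")["mount"]
lab=np.array([.647,.316,.065])
R=tool(50,50)
# put label at row 120: camera ray
K=r.camera_params("wrist")["mtx"];v=M[:3,:3]@np.array([0,(110-K[1,2])/K[1,1],1]);v/=np.linalg.norm(v)
p=lab-R.apply(.24*v+M[:3,3]);print(p,"ray",R.apply(v));rel(p,R)
E
```

```text
time_s: 2.95
tcp_pos: [0.4704, 0.0197, 0.2605]
eef_rot: [-179.8, 0.1, 20.0]
contact_force: [-0.0, -0.6, -1.6]
gripper_width: 0.0876
gripper_force: 0.0
[ 26.2792   0.4076 -22.4618  -0.2047 -67.2419  83.7908]
[0.5662 0.2203 0.073 ] ray [ 0.4754  0.5675 -0.6723]
mm [ 159.1 -155.2  187.7] rv [ 0.2251  0.8535 -0.4914]
```

```bash
python3 - <<'E'
from h import *
rel([.527,.173,.13],tool(50,50))
E
```

```text
mm [ 105.9 -124.3  130.7] rv [ 0.2251  0.8535 -0.4914]
```

```bash
python3 -m pendant '[[27,-31,33,0.056,0.213,-0.123],[53,-62,65,0.112,0.427,-0.246],[80,-93,98,0.169,0.64,-0.369],[106,-124,131,0.225,0.854,-0.491],[106,-124,131,0.225,0.854,-0.491],[106,-124,131,0.225,0.854,-0.491],[106,-124,131,0.225,0.854,-0.491],[106,-124,131,0.225,0.854,-0.491],[106,-124,131,0.225,0.854,-0.491],[106,-124,131,0.225,0.854,-0.491],[106,-124,131,0.225,0.854,-0.491],[106,-124,131,0.225,0.854,-0.491]]'
python3 - <<'E'
from h import *
import pickle
s=r.get_state();im=r.capture("wrist")[:,:,::-1];cv2.imwrite("pics/w2.png",im);pickle.dump(s,open("s2.pkl","wb"))
c=cam("wrist",s);u=proj(c,[.647,.316,.075]);print(s["joints"],u)
o,d=ray(c,u);print("az",np.degrees(np.arctan2(d[1],d[0])),"el",np.degrees(np.arcsin(-d[2])))
x,y=int(max(u[0]-50,0)),int(max(u[1]-65,0));print(x,y)
cv2.imwrite("pics/w2z.png",cv2.resize(im[y:y+120,x:x+120],None,fx=5,fy=5,interpolation=cv2.INTER_CUBIC))
E
```

```text
time_s: 4.45
tcp_pos: [0.5264, 0.1856, 0.1572]
eef_rot: [-180.0, -47.0, 49.0]
contact_force: [-0.5, -0.1, -0.6]
gripper_width: 0.0875
gripper_force: 0.0
[ 13.2174   4.6516 -29.0225 -60.9269 -29.2887 173.6092] [258.5023 118.5604]
az 47.980567261206055 el 46.77857632804055
208 53
```

View pics/w2z.png

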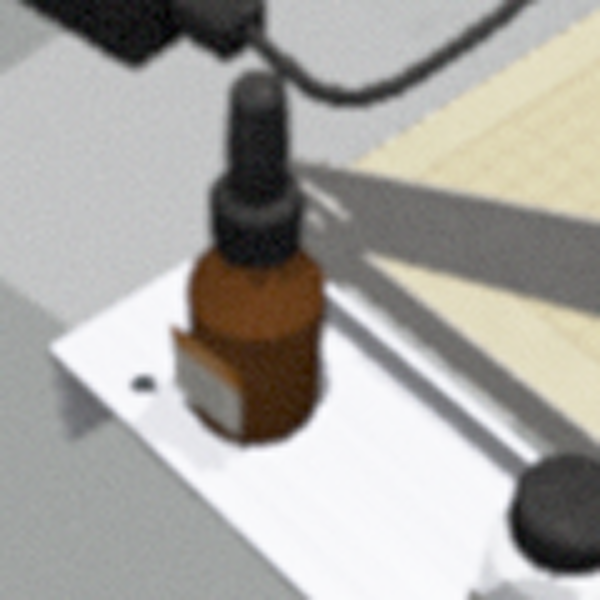

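Here the label is clearly a flat plate. Its left edge is at zoom (180,367), its right edge at (242,406), and its centre at about (211,388). I'll work out its pose and check it against view 1.

```bash
python3 - <<'E'
from h import *
import pickle
s=pickle.load(open("s2.pkl","rb"));c=cam("wrist",s)
g=lambda x,y:(208+x/5-.4,53+y/5-.4)
def rep(L,Rr):
    d=Rr-L;w=np.linalg.norm(d);yaw=np.degrees(np.arctan2(d[1],d[0]))+90
    m=(L+Rr)/2;n=np.array([np.cos(np.radians(yaw)),np.sin(np.radians(yaw)),0]);print("L",L,"R",Rr,"w",w,"yaw",yaw,"mid",m,"axis",m+.0155*n)
rep(plane(c,g(180,367),.062),plane(c,g(242,407),.062))
c1=cam("wrist",pickle.load(open("s1.pkl","rb")))
rep(plane(c1,(267.8,156.5),.062),plane(c1,(287,159.3),.062))
# bottle base: lowest silhouette / body base centre approx
print("base front",plane(c,g(257,443),.045),"tip",plane(c,g(258,75),.137))
print("tip pix expected for axis:",[ (proj(c,[*a,.137])-[208-.4,53-.4])*5 for a in((.645,.312),)])
print(tri(c,g(258,85),cam("top"),(145.5,197.5)))
E
```

```text
L [0.635  0.3277 0.062 ] R [0.6379 0.3097 0.062 ] w 0.018311152261622343 yaw 9.167178782151126 mid [0.6364 0.3187 0.062 ] axis [0.6517 0.3212 0.062 ]
L [0.6347 0.3284 0.062 ] R [0.6368 0.3064 0.062 ] w 0.02215039493828242 yaw 5.3963329669309985 mid [0.6358 0.3174 0.062 ] axis [0.6512 0.3189 0.062 ]
base front [0.6429 0.31   0.045 ] tip [0.6496 0.3189 0.137 ]
tip pix expected for axis: [array([264.3763, 105.3666])]
(array([0.6462, 0.3146, 0.1391]), np.float64(0.0006637268851977697))
```

The two views agree: label centre (0.636, 0.318, 0.062), yaw about 8°. Next is a look straight down at the scanner.

```bash
python3 - <<'E'
from h import *
rel([.538,-.054,.2],tool(-13,0))
E
```

```text
mm [ -86.7  166.  -155.8] rv [-0.443  -0.7379  1.0173]
```

```bash
python3 -m pendant '[[-16,20,-40,-0.06,-0.1,0.14],[-30,50,-80,-0.12,-0.2,0.28],[-50,80,-120,-0.18,-0.3,0.42],[-70,120,-156,-0.24,-0.4,0.55],[-87,166,-156,-0.3,-0.5,0.69],[-87,166,-156,-0.36,-0.6,0.83],[-87,166,-156,-0.443,-0.738,1.017],[-87,166,-156,-0.443,-0.738,1.017],[-87,166,-156,-0.443,-0.738,1.017],[-87,166,-156,-0.443,-0.738,1.017],[-87,166,-156,-0.443,-0.738,1.017],[-87,166,-156,-0.443,-0.738,1.017],[-87,166,-156,-0.443,-0.738,1.017]]'
python3 - <<'E'
from h import *
import pickle
s=r.get_state();im=r.capture("wrist")[:,:,::-1];cv2.imwrite("pics/w3.png",im);pickle.dump(s,open("s3.pkl","wb"))
c=cam("wrist",s);print(s["joints"],s["tcp_pos"],s["eef_rot"],proj(c,[.615,-.072,.04]))
cv2.imwrite("pics/w3z.png",cv2.resize(im[0:240,130:400],None,fx=2.4,fy=2.4,interpolation=cv2.INTER_CUBIC))
E
```

```text
time_s: 6.12
tcp_pos: [0.5375, -0.0548, 0.2004]
eef_rot: [-179.9, -0.1, -13.0]
contact_force: [0.5, 0.3, 0.0]
gripper_width: 0.0877
gripper_force: 0.0
[ 14.9579   9.8844 -20.1321  -0.0282 -59.9007  62.0189] [ 0.5375 -0.0548  0.2004] [-179.9396   -0.0616  -13.0374] [255.437  102.3856]
```

View pics/w3z.png

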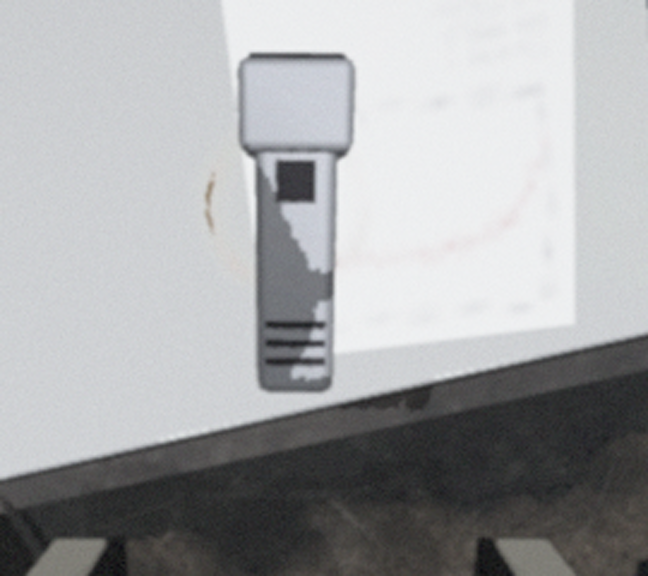

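The scanner lies almost exactly along the tool's x axis. Its head front midpoint is at zoom (297,57) and its tail at (294,389).

```bash
python3 - <<'E'
from h import *
import pickle
c=cam("wrist",pickle.load(open("s3.pkl","rb")))
g=lambda x,y:(130+x/2.4-.3,y/2.4-.3)
F=plane(c,g(297,58),.044);T=plane(c,g(294,388),.038)
d=(F-T)[:2];L=np.linalg.norm(d);d/=L;yaw=np.degrees(np.arctan2(d[1],d[0]))
o=F[:2]-.069*d;o2=T[:2]+.065*d
print(F,T,L,yaw,o,o2)
print("handle w",np.linalg.norm(plane(c,g(257,300),.04)-plane(c,g(334,300),.04)))
O=(o+o2)/2;G=O+.009*d;print("origin",O,"grasp",G)
rel([*G,.09],tool(yaw,0));rel([*G,.032],tool(yaw,0))
E
```

```text
[ 0.6823 -0.0857  0.044 ] [ 0.557 -0.055  0.038] 0.12901487801209077 -13.756443512337636 [ 0.6153 -0.0693] [ 0.6202 -0.0705]
handle w 0.03271263123755477
origin [ 0.6177 -0.0699] grasp [ 0.6265 -0.072 ]
mm [ 90.4  -3.1 110.5] rv [-0.001  -0.001   0.0124]
mm [ 90.3  -3.  168.5] rv [-0.001  -0.001   0.0124]
```

```bash
python3 -m pendant '[[50,-2,30,0,0,0.012],[90,-3,80,0,0,0.012],[90,-3,120,0,0,0.012],[90,-3,150,0,0,0.012],[90,-3,168,0,0,0.012],[90,-3,168,0,0,0.012],[90,-3,168,0,0,0.012]]' && python3 -m pendant '[[0,0,0,0,0,0],[0,0,0,0,0,0],[0,0,0,0,0,0],[0,0,0,0,0,0],[0,0,0,0,0,0],[0,0,0,0,0,0],[0,0,0,0,0,0],[0,0,0,0,0,0]]' 20 30
```

```text
time_s: 7.05
tcp_pos: [0.6272, -0.0718, 0.0335]
eef_rot: [-179.9, -0.1, -13.7]
contact_force: [1.1, -0.0, 0.2]
gripper_width: 0.0875
gripper_force: 0.0
time_s: 8.05
tcp_pos: [0.6262, -0.0719, 0.032]
eef_rot: [-180.0, -0.0, -13.7]
contact_force: [-0.1, -0.2, 0.7]
gripper_width: 0.0339
gripper_force: 30.0
```

```bash
python3 -m pendant '[[0,0,-30,0,0,0],[0,0,-80,0,0,0],[0,0,-120,0,0,0],[0,0,-160,0,0,0],[0,0,-160,0,0,0],[0,0,-160,0,0,0]]'
python3 - <<'E'
from h import *
rel([.505,.30,.19],tool(8,0))
E
```

```text
time_s: 8.8
tcp_pos: [0.6256, -0.0719, 0.1915]
eef_rot: [-180.0, 0.0, -13.8]
contact_force: [0.1, 0.3, -1.4]
gripper_width: 0.0333
gripper_force: 30.0
mm [-205.5 -332.5    1.9] rv [-0.0009  0.0004 -0.3797]
```

```bash
python3 -m pendant '[[-30,-20,0,0,0,0],[-70,-50,0,0,0,-0.06],[-110,-90,0,0,0,-0.12],[-145,-130,0,0,0,-0.18],[-165,-180,0,0,0,-0.24],[-185,-230,0,0,0,-0.3],[-195,-280,0,0,0,-0.34],[-203,-315,0,0,0,-0.37],[-205,-332,2,0,0,-0.38],[-205,-332,2,0,0,-0.38],[-205,-332,2,0,0,-0.38],[-205,-332,2,0,0,-0.38]]'
python3 - <<'E'
from h import *
rel([.505,.30,.067],tool(8,0))
E
```

```text
time_s: 10.3
tcp_pos: [0.5059, 0.2981, 0.1902]
eef_rot: [-180.0, -0.0, 8.0]
contact_force: [0.0, -0.3, -1.2]
gripper_width: 0.0339
gripper_force: 30.0
mm [ -0.6  -1.9 123.2] rv [-0.0003 -0.0002 -0.0006]
```

```bash
python3 -m pendant '[[0,0,30,0,0,0],[0,-1,65,0,0,0],[0,-2,95,0,0,0],[0,-2,115,0,0,0],[0,-2,123,0,0,0],[0,-2,123,0,0,0],[0,-2,123,0,0,0],[0,-2,123,0,0,0]]'
python3 - <<'E'
from h import *
import pickle
s=r.get_state();w=r.capture("wrist")[:,:,::-1];a=r.capture("side")[:,:,::-1];pickle.dump(s,open("s4.pkl","wb"))
t=r.capture("top")[:,:,::-1]
for n,i in(("w4",w),("a4",a),("t4",t)):cv2.imwrite(f"pics/{n}.png",i)
print(s["tcp_pos"],s["eef_rot"])
A=cv2.resize(a[180:330,150:300],(600,600),interpolation=cv2.INTER_CUBIC)
B=cv2.resize(w[60:260,200:310],(200,364),interpolation=cv2.INTER_CUBIC)
B=np.vstack([B,np.zeros((236,200,3),np.uint8)])
cv2.imwrite("pics/c4.png",np.hstack([A,B]))
R=Ro.from_euler("xyz",s["eef_rot"],degrees=True);p=s["tcp_pos"]
for nm,v in(("winTop",(.060,0,-.012)),("win",(.062,0,.005)),("under_front",(.060,0,.022))):
    q=p+R.apply(v);u=proj(cam("side"),q);print(nm,q,(u-[150,180])*4)
q=[.636,.318,.062];print("label",(proj(cam("side"),q)-[150,180])*4)
E
```

```text
time_s: 11.3
tcp_pos: [0.506, 0.3016, 0.0682]
eef_rot: [-179.9, -0.1, 8.0]
contact_force: [-0.1, -0.9, -0.4]
gripper_width: 0.0339
gripper_force: 30.0
[0.506  0.3016 0.0682] [-179.9171   -0.0949    8.0372]
winTop [0.5654 0.31   0.0803] [402.812  331.6155]
win [0.5674 0.3103 0.0633] [398.3997 356.8548]
under_front [0.5654 0.31   0.0463] [402.3453 382.7404]
label [257.958  332.7244]
```

View pics/c4.png

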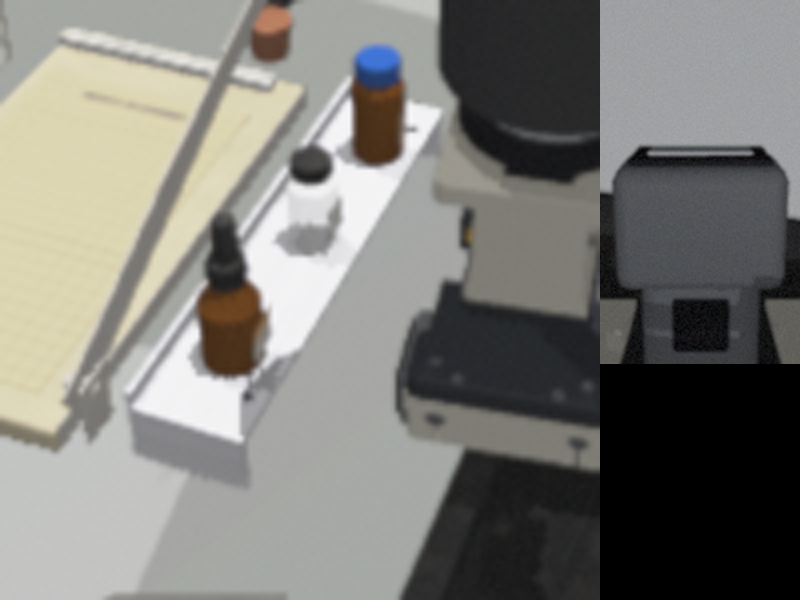

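The side view shows the bottle and vials still standing, with the label at crop (262,325); the gripper hides the scanner. The wrist crop shows the head straight and symmetric in the grip. I'll check the head edges numerically for slip or pitch.

```bash
python3 - <<'E'
from h import *
import pickle
s=pickle.load(open("s4.pkl","rb"));c=cam("wrist",s);R=Ro.from_euler("xyz",s["eef_rot"],degrees=True)
for v in((.060,-.023,-.012),(.060,.023,-.012),(.026,.023,-.012),(.060,0,-.012),(.026,0,-.012)):
    u=proj(c,s["tcp_pos"]+R.apply(v));print(v,u,(u-[200,60])*1.818)
d=np.array([.636,.318,.062])-(s["tcp_pos"]+R.apply([.062,0,.005]));print(d,R.inv().apply(d))
E
```

```text
(0.06, -0.023, -0.012) [203.4198 153.8446] [  6.2173 170.6094]
(0.06, 0.023, -0.012) [306.7479 153.8268] [194.0677 170.5771]
(0.026, 0.023, -0.012) [302.9531 223.8543] [187.1688 297.887 ]
(0.06, 0, -0.012) [255.0779 153.8357] [100.1316 170.5933]
(0.026, 0, -0.012) [255.0928 223.855 ] [100.1588 297.8883]
[ 0.0686  0.0077 -0.0013] [0.069  0.0019 0.0014]
```

```bash
python3 - <<'E'
from h import *
import pickle
from scipy.optimize import least_squares
s3=pickle.load(open("s3.pkl","rb"));c3=cam("wrist",s3)
g=lambda x,y:(130+x/2.4-.3,y/2.4-.3)
O=np.array([.6177,-.0699]);y=np.radians(-13.75);d=np.array([np.cos(y),np.sin(y)])
def loc(px,z):
    q=plane(c3,px,z)[:2]-O;return np.array([q@d,q@[-d[1],d[0]],z-.010])
# features: (w3 zoom px, height) , w4 crop px
F=[((243,66),.044,(617,180)),((352,66),.044,(786,180)),((245,148),.044,(619,282)),((351,148),.044,(784,282)),
   ((276,161),.04,(674,300)),((315,161),.04,(729,300)),((276,202),.04,(674,352)),((315,202),.04,(729,352))]
P=np.array([loc(g(*a),z) for a,z,_ in F]);print(P*1000)
U=np.array([(200+(b[0]-600)/1.818,60+b[1]/1.82) for *_,b in F])
s=pickle.load(open("s4.pkl","rb"));c=cam("wrist",s);R=Ro.from_euler("xyz",s["eef_rot"],degrees=True)
def f(q,full=False):
    # tool frame: x fwd, y right, z down ; scanner y left
    v=(P-[.009,0,.022])*[1,-1,-1]
    w=Ro.from_euler("y",q[1]).apply(v)+[q[2],0,q[0]]   # q0 drop
    u=np.array([proj(c,s["tcp_pos"]+R.apply(x)) for x in w])
    return (u-U) if full else (u-U).ravel()
print("nominal",f([0,0,0],True))
m=least_squares(f,[0,0,0]);print(m.x[0]*1000,np.degrees(m.x[1]),m.x[2]*1000,f(m.x,True))
im=cv2.imread("pics/w4.png").mean(2).astype(int);print(im[150,198:218],im[150,296:316]);print(im[128:160,255]);print(im[205:260,255])
E
```

```text
[[ 63.8119  19.7401  34.    ]
 [ 64.3028 -21.8191  34.    ]
 [ 35.0213  19.3219  34.    ]
 [ 35.5209 -22.4138  34.    ]
 [ 30.8115   7.2512  30.    ]
 [ 30.9992  -8.3936  30.    ]
 [ 15.3316   7.2287  30.    ]
 [ 15.5238  -8.6773  30.    ]]
nominal [[ 1.9244  6.3374]
 [ 1.2535  5.2572]
 [ 4.4413  8.87  ]
 [ 0.5757  7.9143]
 [-0.1601  3.3703]
 [ 0.9935  3.0263]
 [ 0.3457  2.2524]
 [ 1.0223  1.9239]]
-2.8118729148308588 -5.54547881503139 1.9204895124126435 [[ 2.4516 -0.963 ]
 [ 0.6539 -2.0554]
 [ 4.1126  3.3922]
 [ 0.939   2.386 ]
 [-0.3064 -0.8373]
 [ 1.1578 -1.2004]
 [ 0.0665 -0.1696]
 [ 1.3509 -0.5231]]
[163 163 161 161 159 161 160 162 161 162 161 161 156 132  95  68  47  43
  34  27] [ 57  72 109 145 160 161 162 160 161 162 162 162 163 161 161 161 159 162
 160 160]
[164 162 161 163 160 163 159 160 160 161 159 148 108  78  82 122 138  95
  34  22  25  25  33  49  56  67  72  77  76  84  84  84]
[82 84 81 83 81 81 83 85 81 84 74 75 72 71 81 80 82 79 69 49 17 17 14 14
  5 12 22 11  8 18  9 11 15 20 11 18  5 23 14 10 16 15  9  8 12 23  9 19
 42 60 62 61 67 62 63]
```

The check fits an unslipped, level hold: front edge and sides are within about 1–2 mm. I'll make a small correction and hold.

```bash
python3 -m pendant '[[-1,1,1,0,0,0],[-1,1,1,0,0,0],[-1,1,1,0,0,0],[-1,1,1,0,0,0]]' && python3 - <<'E'
from h import *
s=r.get_state();R=Ro.from_euler("xyz",s["eef_rot"],degrees=True)
d=np.array([.636,.318,.062])-(s["tcp_pos"]+R.apply([.063,0,.005]));print(s["tcp_pos"],R.inv().apply(d))
E
```

```text
time_s: 11.95
tcp_pos: [0.5047, 0.3001, 0.0662]
eef_rot: [-180.0, -0.0, 8.0]
contact_force: [0.1, 0.5, -1.3]
gripper_width: 0.0335
gripper_force: 30.0
[0.5047 0.3001 0.0662] [ 0.0695  0.0006 -0.0008]
```

```bash
python3 -m pendant '[[0,0,0,0,0,0],[0,0,0,0,0,0],[0,0,0,0,0,0],[0,0,0,0,0,0],[0,0,0,0,0,0],[0,0,0,0,0,0],[0,0,0,0,0,0],[0,0,0,0,0,0],[0,0,0,0,0,0],[0,0,0,0,0,0],[0,0,0,0,0,0],[0,0,0,0,0,0],[0,0,0,0,0,0],[0,0,0,0,0,0],[0,0,0,0,0,0],[0,0,0,0,0,0],[0,0,0,0,0,0],[0,0,0,0,0,0],[0,0,0,0,0,0],[0,0,0,0,0,0]]'; python3 -m pendant '[[0,0,0,0,0,0],[0,0,0,0,0,0],[0,0,0,0,0,0],[0,0,0,0,0,0],[0,0,0,0,0,0],[0,0,0,0,0,0],[0,0,0,0,0,0],[0,0,0,0,0,0]]'
```

```text
time_s: 14.45
tcp_pos: [0.5047, 0.3001, 0.0662]
eef_rot: [-180.0, -0.0, 8.0]
contact_force: [-1.0, 0.9, -0.9]
gripper_width: 0.0337
gripper_force: 30.0
time_s: 15.45
tcp_pos: [0.5047, 0.3001, 0.0662]
eef_rot: [-180.0, -0.0, 8.0]
contact_force: [0.4, 0.1, -0.3]
gripper_width: 0.0337
gripper_force: 30.0
```

```bash
python3 -m pendant '[[0,0,-30,0,0,0],[0,0,-80,0,0,0],[0,0,-120,0,0,0],[0,0,-125,0,0,0],[0,0,-125,0,0,0]]'
python3 - <<'E'
from h import *
rel([.626,-.072,.19],tool(-13.75,0))
E
```

```text
time_s: 16.08
tcp_pos: [0.5044, 0.3, 0.1911]
eef_rot: [-179.9, -0.0, 8.0]
contact_force: [-0.0, -0.5, -2.4]
gripper_width: 0.034
gripper_force: 30.0
mm [ 68.5 385.3   0.8] rv [-0.001  -0.0002  0.38  ]
```

```bash
python3 -m pendant '[[0,30,0,0,0,0.03],[0,75,0,0,0,0.07],[0,125,0,0,0,0.12],[0,175,0,0,0,0.17],[0,225,0,0,0,0.22],[10,275,0,0,0,0.28],[30,320,0,0,0,0.33],[50,355,0,0,0,0.36],[65,380,0,0,0,0.38],[68,385,0,0,0,0.38],[68,385,0,0,0,0.38],[68,385,0,0,0,0.38],[68,385,0,0,0,0.38]]'
python3 - <<'E'
from h import *
rel([.626,-.072,.033],tool(-13.75,0))
E
```

```text
time_s: 17.7
tcp_pos: [0.6255, -0.0709, 0.1912]
eef_rot: [-180.0, -0.0, -13.7]
contact_force: [-0.3, -0.6, -0.5]
gripper_width: 0.0338
gripper_force: 30.0
mm [  0.7   1.1 158.2] rv [-0.0007 -0.0003  0.0014]
```

```bash
python3 -m pendant '[[0,0,40,0,0,0],[0,0,80,0,0,0],[0,0,115,0,0,0],[0,0,135,0,0,0],[0,0,147,0,0,0],[0,0,153,0,0,0],[0,0,156,0,0,0],[0,0,158,0,0,0],[0,0,158,0,0,0],[0,0,158,0,0,0],[0,0,158,0,0,0]]'
```

```text
time_s: 19.08
tcp_pos: [0.626, -0.0716, 0.0333]
eef_rot: [-180.0, -0.0, -13.7]
contact_force: [-0.5, -0.2, -0.8]
gripper_width: 0.0337
gripper_force: 30.0
```

```bash
python3 -m pendant '[[0,0,0.6,0,0,0],[0,0,1.2,0,0,0],[0,0,1.2,0,0,0],[0,0,1.2,0,0,0]]' && python3 -m pendant '[[0,0,0,0,0,0],[0,0,0,0,0,0],[0,0,0,0,0,0],[0,0,0,0,0,0],[0,0,0,0,0,0],[0,0,0,0,0,0],[0,0,0,0,0,0],[0,0,0,0,0,0]]' 80 && python3 -m pendant '[[0,0,-20,0,0,0],[0,0,-50,0,0,0],[0,0,-100,0,0,0],[0,0,-150,0,0,0],[-50,0,-168,0,0,0],[-90,0,-168,0,0,0],[-90,0,-168,0,0,0],[-90,0,-168,0,0,0],[-90,0,-168,0,0,0]]'
python3 - <<'E'
from h import *
w=r.capture("wrist")[:,:,::-1];a=r.capture("top")[:,:,::-1]
A=cv2.resize(a[150:230,130:330],(800,320),interpolation=cv2.INTER_CUBIC);B=cv2.resize(w[0:220,100:430],(400,267))
cv2.imwrite("pics/end.png",np.vstack([A,np.hstack([B,np.zeros((267,400,3),np.uint8)])]))
E
```

```text
time_s: 19.58
tcp_pos: [0.6259, -0.0716, 0.032]
eef_rot: [-180.0, -0.0, -13.7]
contact_force: [-1.1, 0.3, 1.6]
gripper_width: 0.0341
gripper_force: 30.0
time_s: 20.58
tcp_pos: [0.6259, -0.0716, 0.0319]
eef_rot: [-180.0, -0.0, -13.7]
contact_force: [0.0, 0.4, 0.3]
gripper_width: 0.0798
gripper_force: 0.0
time_s: 21.7
tcp_pos: [0.5391, -0.0504, 0.1996]
eef_rot: [-180.0, -0.0, -13.7]
contact_force: [-1.0, -0.2, -0.4]
gripper_width: 0.0801
gripper_force: 0.0
```

View pics/end.png

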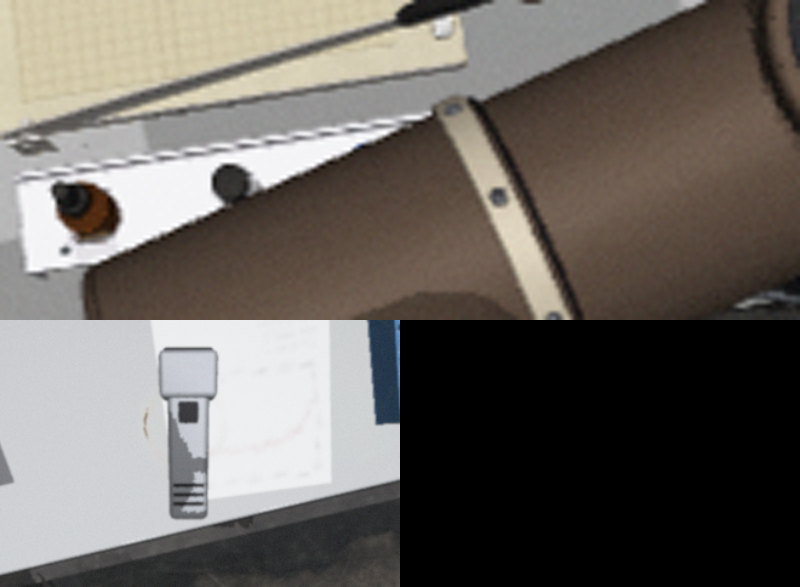

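The wrist crop shows the scanner back on the mat, right way up, at crop (188,430), and released. In the top view the bottle (85,205) and small vial (232,183) haven't moved; the arm hides the large vial, which was standing in the picture taken at the scan pose.

```bash
python3 -c "
from plant import r
print(r.close_job())"
```

```text
the job is handed in; nothing more can be done
None
```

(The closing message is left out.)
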